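# Slide a packing plate under a stool-frame rail

### The job

With the fingertips, push the plywood packing plate flat along the bench and under the rail of the stool frame that bears the orange mark, until the plate is centred beneath the mark: square to the rail, its orange centre line in line with the mark, and sticking out equally on both sides of the rail, so that the rail is backed up for stapling. Only push the plate: do not lift, carry or tip it, and do not shove the frame or disturb the other things. Finish with the gripper clear of everything.

Things in the scene. Friction and masses are not known exactly. Their poses are not given: they have to be found in the camera images.
- plate: Loose plywood plate, 110 mm along its x, 130 mm along its y, 18 mm thick, about 0.18 kg. Origin: centre of its underside, on the bench (z = 0); z up; +y points to the frame, within 0.6 rad of the frame's +y. On top: orange centre line along y at x = 0, black cross lines at y = +22 and -22 mm; the rail belongs midway between these. Starts at least 40 mm clear of the rail.
- frame: Loose open rectangular stool frame, pale wood, 260 mm along its x, 220 mm along its y, 0.85 kg. Rails 30 mm wide, undersides 22 mm and tops 62 mm above the bench, on dark corner feet 30 x 30 x 22 mm. Origin: its centre at bench height; z up. The marked rail is its -y side and faces the plate; the opening under it is 200 mm wide between the feet and 22 mm high.
- rail_mark (a point): Point under the middle of the marked rail, on its underside 22 mm above the bench, half way through its 30 mm width (x = 0, y = -95 mm in the frame). Axes as the frame's: x along the rail, +y the way the plate slides in. An orange stripe 16 mm wide crosses the rail's top and outer face here. The plate's origin belongs vertically below this point.
- jar: Bystander: small jar of tacks, 44 mm across, 60 mm tall, standing on the bench inside the frame in the half away from the marked rail; origin at the centre of its underside.
- tin: Bystander: tin, 64 mm across, 70 mm tall, standing to the right of the plate, beyond the mallet; origin at the centre of its underside.
- puller: Bystander: staple puller, black grip and steel blade, about 150 mm long, 26 mm wide, 22 mm high, lying to the left of the frame along its own x; origin at bench height near its middle.
- mallet: Bystander: hammer-shaped rubber mallet with wooden handle, about 240 mm long, lying along its own x to the right of the plate; origin at bench height near its middle.
There are look-alikes about, which are no part of the job. Several things have the shape of the plate; the one meant has the colours described above.

How it is judged:
At the end, for the whole second after the job is handed in: The plate lies flat and at rest on the bench under the marked rail, its centre within 15 mm of the mark both along and across the rail, square to the rail within 0.15 rad, and the frame stands flat within 15 mm of where it started (x of plate in the frame of rail_mark between -0.015 and 0.015 m and y of plate in the frame of rail_mark between -0.015 and 0.015 m and angle between the y axis of plate and the y axis of rail_mark, either way round below 0.15 rad and angle between plate's own z axis and vertical below 0.05 rad and height (world z) of plate below 0.004 m and linear speed of plate below 0.01 m/s and distance of frame from where it was at the start of the episode below 0.015 m and angle between frame's own z axis and vertical below 0.03 rad); the robot touches nothing.
It fails at once if the plate is lifted off the bench (its centre more than 8 mm up) (height (world z) of plate above 0.008 m).
It fails at once if the plate is tipped by more than 0.1 rad (angle between plate's own z axis and vertical above 0.1 rad).
It fails at once if the frame is shoved more than 15 mm or tipped more than 0.1 rad (distance of frame from where it was at the start of the episode above 0.015 m or angle between frame's own z axis and vertical above 0.1 rad).
It fails at once if a bystander (jar, tin, staple puller, mallet) is moved more than 20 mm (distance of any of jar, tin, puller, mallet from where it was at the start of the episode above 0.02 m).
It also fails if it takes over 61 s, if anything falls off the work surface, if the arm or the gripper's body presses on something with over 40 N, if the wrist force passes 120 N, or if a joint passes its speed limit or range.

### The arm

A 6-joint arm with a two-finger parallel gripper is mounted at the origin on the work surface. World frame = base frame: x ahead of the robot, y to its left, z up, the work surface at z = 0. Lengths are in m, angles in rad, forces in N, time in s.
With the tool pointing down it reaches from about 0.375 to 0.75 m from the base axis. Payload 9 kg.
Tool frame: the origin (TCP) lies at the very end of the fingers, on their centre line; the grasp point (between the pads) lies 19 mm behind it; z points along the fingers, y is the direction in which the jaws open and shut (so a half turn about z gives the same grasp; the last joint's range is limited). The gripper opens to 85 mm and grips with 20 to 120 N. Pads are 22 mm wide; open, the fingers measure 114 mm over their backs; the gripper's body (76 mm by 85 mm) begins 54 mm behind the grasp point. The pads swing forward as they close: fully open they stand 13 mm farther back than shut.
Start: joints at [-1.532, 0.104, 0.097, 1.564, 0, 1.353], TCP at [0.152, -0.58, 0.231] pointing down, gripper open.
Joint ranges: [-2.99, 2.99], [-0.84, 1.86], [-1.1, 1.16], [-1.84, 2.11], [-1.51, 1.56], [-3.14, 3.14]. Speed limits (rad/s): [2.22, 2.22, 2.57, 3.14, 3.14, 3.14].

### API

Orientations are given as a unit quaternion [w, x, y, z].
In Python, from plant import r, imaging gives the robot as it stands.
- The arm moves only by the tool arm_command, never from a script. Its argument "increments" is a list that holds one entry, the list of rows, each a list of 7 numbers: the turn, a rotation vector about the tool's x, y, z in rad, then the shift along the tool's x, y, z in mm, then the closure, from -1 (fully open) to 1 (shut). A call has 1 to 5 rows; each row is the pose to reach, as a shift and turn from the pose measured when the call began, along the tool's axes at that moment; what a row does not reach only later rows make up. A row lasts 1/12 s, in which the tool goes at most 41.7 mm and 7.16 degrees, less where a joint would pass 70% of its speed; a pose out of reach is approached as far as the arm can. A call with a gripper value outside its range is refused whole. The fingers move at their own pace and stop on an object; the grip force is fixed at half the most. Time passes only in rows, so rows that repeat a pose let the fingers close. It gives the time, the measured TCP pose, the force and the opening at its end, in the units of the state.
- r.get_state(): the state, without advancing time (a new reading comes with each control period).
- imaging.capture(name): name is "scene" or "top" or "wrist"; returns the picture (480x640x3 uint8, red, green, blue); there is no depth.
- imaging.get_calibration(name): a dict with "fov_y" (degrees; the focal length in pixels is half the picture's height over the tangent of half this angle, whatever the lens; pixels are square), "cx", "cy" (the principal point, pixels), "R" (3x3) and "t" (3): a world point X has camera coordinates R X + t. Camera axes: x right, y down, z forward; pixel columns grow to the right and rows downward; lengths in m; the calibration is good to about 2 mm. A picture is of the moment at which its call begins: read the wrist's pose just before it. get_calibration takes no time and is no camera call; for the wrist camera it gives the pose at the moment of the call.
- r.job_done(): hands the job in, once; it reports no verdict.
Trained networks look in the newest picture that a camera, given by its name, has taken for a name from the list of things; names that differ only in an ending like _2 or _b are one class to them, and where a whole thing is asked for, a point or a joint stands for the part that bears it (a point fixed in the world has none). Each returns a list of dicts, best first, with "score" (0 to 1); they miss things now and then, are a little off and sometimes report something else, mostly with a low value. They report only what shows in the picture. A call takes as long as a camera call. They do not tell look-alikes from the thing itself.
- imaging.trace(camera, target): "region" (480x640 bool, what is visible of it).
- imaging.place_of(camera, target): "point" ([x, y, z] in m, in world coordinates, good to about 4 mm: a listed point, or the origin of a listed thing).
The state is a dict: "time_s": time; "joint_pos": joint angles; "dq": joint speeds; "joint_torque": joint torques, N m; "ee_pos": TCP position; "tool_rot": TCP orientation; "wrist_force": force on the tool from outside, world axes, zero at the start; "moment": the same for the moment, N m; "gripper_width": finger opening in m.
Only numpy, scipy, OpenCV 4.12 (cv2) and the standard library are available. Lean on these libraries where they do the work, as an engineer would, in place of code of your own. Each camera call takes 0.05 s, during which the arm holds its last target.

## Working session

There is one attempt and no reset: what is moved stays moved. The work goes in short steps, Python scripts to look and compute and a tool call to move; the robot and the scene stay as the last step left them, time stands still between calls to the robot, and variables do not carry over. Pictures are saved under pics/ and viewed, and the job is handed in when it is done.

Besides the shell and the picture viewer there is one more tool, called as name(argument=value, ...), one argument or row to a line, values as JSON. arm_command: Moves the arm, as the interface text tells. Its arguments: {"type":"object","properties":{"increments":{"type":"array","items":{"type":"array","items":{"type":"array","items":{"type":"number"}}}}},"required":["increments"]}

```bash
ls; mkdir -p pics; python3 - <<'E'
from plant import r, imaging
import cv2
s=r.get_state();print(s)
for n in("scene","top"):
    im=imaging.capture(n);cv2.imwrite(f"pics/{n}0.png",im[:,:,::-1])
    c=imaging.get_calibration(n);print(n,c)
    for t in("plate","frame","rail_mark","jar","tin","puller","mallet"):
        print(t,[(round(d["score"],2),d["point"]) for d in imaging.place_of(n,t)])
E
```

```text
pics
{'time_s': 0.0, 'joint_pos': array([-1.53169088e+00,  1.04714169e-01,  9.64391475e-02,  1.56389039e+00,
        2.35726514e-05,  1.35304381e+00]), 'dq': array([-0.00211678, -0.00180965,  0.00104808,  0.00057694, -0.00131223,
       -0.00030348]), 'joint_torque': array([-2.44291245e-03, -5.56932986e+01,  5.03649151e+01,  1.67897920e-02,
       -6.69636356e-04, -2.16682275e-05]), 'ee_pos': array([ 0.15239794, -0.57997184,  0.23049704]), 'tool_rot': array([-6.80759722e-04,  9.91764096e-01,  1.28076184e-01,  7.28036033e-05]), 'wrist_force': array([-0.49353429,  0.16534037,  0.21813341]), 'moment': array([-0.02656683, -0.02948754, -0.06794003]), 'gripper_width': 0.08522474764965936}
scene {'fov_y': 53.182391615350404, 'cx': 321.9593970668354, 'cy': 237.85769111464026, 'R': array([[ 0.46928429,  0.88287236,  0.01756835],
       [ 0.60692076, -0.3080253 , -0.73264425],
       [-0.64141987,  0.35448103, -0.680385  ]]), 't': array([-0.22633465, -0.26624824,  1.4073907 ])}
plate [(0.67, [0.5861, -0.1542, -0.0001]), (0.62, [0.3526, -0.2681, -0.0005]), (0.58, [0.355, -0.0574, -0.0015])]
fra
[... 296 characters left out ...]
55.54573302927169, 'cx': 326.1507911724031, 'cy': 235.2858576624816, 'R': array([[-0.01015851, -0.99994686, -0.00175694],
       [-0.99804734,  0.01024748, -0.0616157 ],
       [ 0.06163043,  0.00112759, -0.9980984 ]]), 't': array([0.0029557 , 0.50416411, 1.01654565])}
plate [(0.82, [0.586, -0.1542, -0.0032]), (0.68, [0.3557, -0.0532, -0.0015]), (0.61, [0.3474, -0.2702, -0.0018])]
frame [(0.52, [0.5863, 0.1156, 0.0238]), (0.49, [0.5445, 0.4101, 0.002])]
rail_mark [(0.74, [0.5868, 0.1153, 0.0211])]
jar [(0.75, [0.585, 0.2519, 0.0013])]
tin [(0.88, [0.6852, -0.3882, 0.0044])]
puller [(0.88, [0.5445, 0.4112, 0.0036]), (0.3, [0.6858, -0.3838, 0.0017])]
mallet [(0.86, [0.4685, -0.4207, -0.0064])]
```

View pics/top0.png

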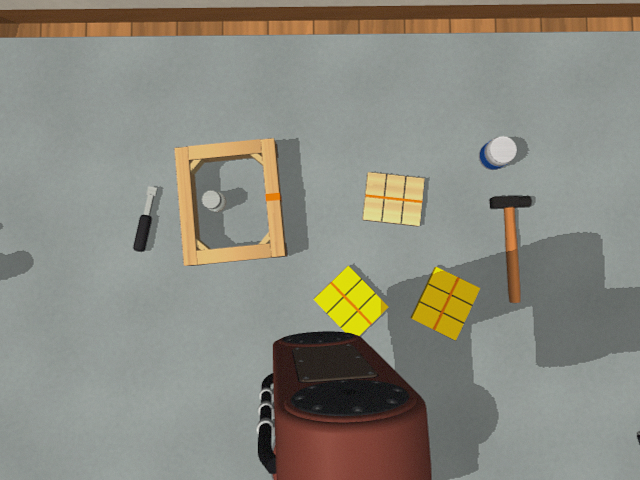

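View pics/scene0.png

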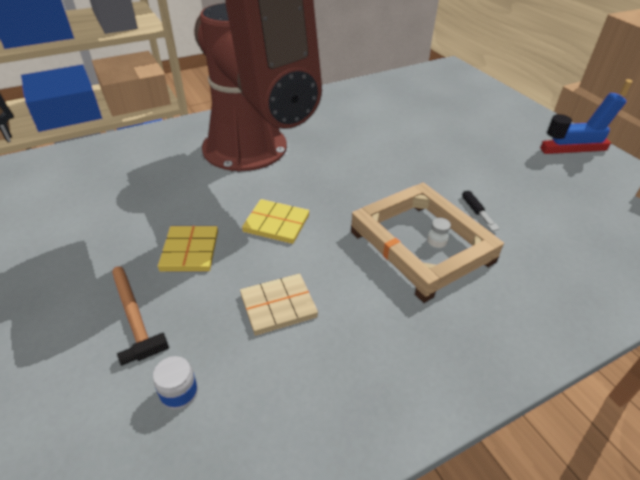

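Plate candidates in the top picture: pale wood at (395,199), bright yellow at (351,301), and ochre at (446,303). Only the pale one is plywood-coloured, so I'll check it in a crop and measure it.

```bash
cat > h.py <<'E'
import numpy as np, cv2
from plant import r, imaging
def bp(cam,uv,z,c=None):
    c=c or imaging.get_calibration(cam)
    f=240/np.tan(np.radians(c["fov_y"]/2)); R=np.array(c["R"]);t=np.array(c["t"])
    uv=np.atleast_2d(np.asarray(uv,float))
    d=np.c_[(uv[:,0]-c["cx"])/f,(uv[:,1]-c["cy"])/f,np.ones(len(uv))]@R
    o=-R.T@t
    return (o+d*((z-o[2])/d[:,2])[:,None])[:,:2]
def pj(cam,P):
    c=imaging.get_calibration(cam);f=240/np.tan(np.radians(c["fov_y"]/2))
    q=np.atleast_2d(P)@np.array(c["R"]).T+c["t"];return np.c_[q[:,0]/q[:,2]*f+c["cx"],q[:,1]/q[:,2]*f+c["cy"]]
E
python3 - <<'E'
from h import *
im=imaging.capture("top")
a=im[120:285,160:440];cv2.imwrite("pics/crop0.png",cv2.resize(a,None,fx=2.8,fy=2.8,interpolation=cv2.INTER_CUBIC)[:,:,::-1])
for t in("plate","frame"):
    for d in imaging.trace("top",t):
        m=d["region"].astype(np.uint8);rc=cv2.minAreaRect(cv2.findNonZero(m))
        b=cv2.boxPoints(rc);print(t,d["score"],m.sum(),b.tolist());
        print(bp("top",b,.018 if t=="plate" else .062).round(4).tolist())
hsv=cv2.cvtColor(im,cv2.COLOR_RGB2HSV)
m=cv2.inRange(hsv,(5,140,120),(18,255,255))
n,l,s,c=cv2.connectedComponentsWithStats(m)
for i in range(1,n):
    if s[i,4]>25: print(s[i],c[i],cv2.minAreaRect(cv2.findNonZero((l==i).astype(np.uint8))))
E
```

```text
plate 0.77 2894 [[409.7762451171875, 318.6005859375], [434.59210205078125, 265.86688232421875], [480.53546142578125, 287.4873046875], [455.7196044921875, 340.22100830078125]]
[[0.3157, -0.1871], [0.4326, -0.2454], [0.3832, -0.3471], [0.267, -0.2883]]
plate 0.72 2776 [[313.0, 300.0], [348.0, 265.0], [389.0, 306.0], [354.0, 341.0]]
[[0.3591, 0.0287], [0.4365, -0.0507], [0.3441, -0.1412], [0.2675, -0.0618]]
frame 0.6 6556 [[172.17559814453125, 146.70330810546875], [276.77984619140625, 137.30068969726562], [287.5360107421875, 256.96307373046875], [182.9317626953125, 266.3656921386719]]
[[0.6991, 0.333], [0.7176, 0.1038], [0.4553, 0.0815], [0.4374, 0.307]]
[587  17  45  14 615] [608.85528455  23.55772358] ((608.9999389648438, 23.499996185302734), (43.99999237060547, 12.999998092651367), 0.0)
[632  17   8  14  96] [635.82291667  22.88541667] ((635.5, 23.5), (13.0, 7.0), 90.0)
[ 223   19  181   16 2388] [312.23576214  26.55234506] ((312.9998779296875, 26.487504959106445), (13.523942947387695, 180.14840698242188), 89.2838363647461)
[ 405   18  181   15 2365] [494.15813953  24.69894292] ((494
[... 728 characters left out ...]
0191841125488)
[504 207  16  96 849] [512.1024735  251.35335689] ((511.64471435546875, 254.52536010742188), (95.32855224609375, 10.758304595947266), 85.91438293457031)
[433 277  27  53 138] [446.02173913 302.77536232] ((445.7167663574219, 303.10198974609375), (2.6612319946289062, 57.69549560546875), 25.201122283935547)
[331 282  41  43 106] [350.58490566 302.78301887] ((350.5000305175781, 303.0000305175781), (57.27565002441406, 2.1213207244873047), 45.0)
[295 429  28  51 573] [306.86561955 455.84118674] ((308.7959289550781, 453.9890441894531), (50.29884719848633, 26.019197463989258), 87.87889862060547)
[ 331  431   52   49 1061] [358.62299717 455.52309142] ((356.5, 455.0), (51.0, 48.0), 0.0)
```

View pics/crop0.png

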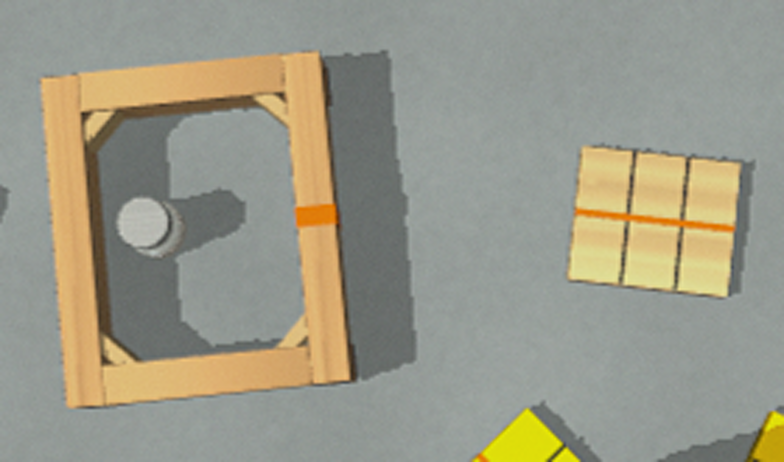

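The crop shows the pale plate with its orange line from (575,212) to (735,229) and two black cross lines, so it matches the description. The frame's marked rail is on its right, with the stripe at (317,215). Next I'll fit the poses.

```bash
cat >> h.py <<'E'
def fit(model,pts): # 2D rigid
    M=np.array(model,float);P=np.array(pts,float);m=M.mean(0);p=P.mean(0)
    A=(M-m).T@(P-p);th=np.arctan2(A[0,1]-A[1,0],A[0,0]+A[1,1])
    R=np.array([[np.cos(th),-np.sin(th)],[np.sin(th),np.cos(th)]])
    t=p-R@m; return t,th,(M@R.T+t-P)
E
python3 - <<'E'
from h import *
c=lambda L:np.array(L)/2.8+[160-.3,120-.3]
# image left=+y, up=+x
P=bp("top",c([(583,147),(741,160),(728,296),(568,281)]),.018)
t,th,e=fit([(.055,.065),(.055,-.065),(-.055,-.065),(-.055,.065)],P);print("plate",t,th,(e*1e3).round(1).tolist())
pl,pth=t,th
P=bp("top",c([(575,212),(735,229)]),.018);d=P[0]-P[1];print("line",P.mean(0),np.arctan2(-d[0],d[1]),np.linalg.norm(d))
F=bp("top",c([(42,77),(322,52),(352,380),(68,408)]),.062)
t,th,e=fit([(.13,.11),(.13,-.11),(-.13,-.11),(-.13,.11)],F);print("frame",t,th,(e*1e3).round(1).tolist())
R=np.array([[np.cos(th),-np.sin(th)],[np.sin(th),np.cos(th)]])
mk=t+R@[0,-.095];print("mark",mk,"stripe ctr",bp("top",c([(317,215)]),.062))
print("plate in mark",R.T@(pl-mk),pth-th)
c0=c
# overlays
im=cv2.resize(imaging.capture("top"),None,fx=1.25,fy=1.25)
for (o,a,x,y,z) in((pl,pth,.055,.065,.018),(t,th,.13,.11,.062)):
    Ra=np.array([[np.cos(a),-np.sin(a)],[np.sin(a),np.cos(a)]])
    q=np.c_[(np.array([(x,y),(x,-y),(-x,-y),(-x,y)])@Ra.T+o),[z]*4]
    cv2.polylines(im,[(pj("top",q)*1.25).astype(int)],True,(255,0,0))
cv2.imwrite("pics/ov.png",im[:,:,::-1])
# scene check of mark
P=imaging.get_calibration("top")
print(pj("scene",[[*mk,.062],[*pl,.018]]))
E
```

```text
plate [ 0.58599433 -0.15620508] -0.10853086265282474 [[0.7, 1.3], [-1.4, 0.3], [0.1, -0.9], [0.7, -0.7]]
line [ 0.58622351 -0.15618598] -0.11711918725685629 0.13030369245694481
frame [0.57789195 0.20666063] 0.085747751445823 [[0.0, -0.1], [1.3, -0.2], [-0.9, -0.1], [-0.4, 0.4]]
mark [0.58602801 0.11200966] stripe ctr [[0.58701531 0.11265208]]
plate in mark [-0.02300419 -0.26722642] -0.19427861409864775
[[391.2239738  242.28336373]
 [277.72512508 299.70106656]]
```

```bash
cat >> h.py <<'E'
from scipy.spatial.transform import Rotation as Ro
def plan(x,y,z,yaw):
    s=r.get_state();q=s["tool_rot"];C=Ro.from_quat([q[1],q[2],q[3],q[0]])
    X=[np.cos(yaw),np.sin(yaw),0];Z=[0,0,-1];Y=np.cross(Z,X)
    T=Ro.from_matrix(np.c_[X,Y,Z])
    p=np.array(s["ee_pos"]);a=C.as_matrix()[:,0]
    print("t",round(s["time_s"],2),"pos",p.round(4),"yaw",round(np.arctan2(a[1],a[0]),4),"F",np.round(s["wrist_force"],1),"w",round(s["gripper_width"],4))
    print("turn",(C.inv()*T).as_rotvec().round(3).tolist(),"mm",(C.inv().apply(np.array([x,y,z])-p)*1e3).round(1).tolist())
E
python3 -c "
from h import *
plan(.576,-.245,.2,1.462)"
```

```text
t 1.0 pos [ 0.1524 -0.5804  0.2313] yaw 0.2568 F [0.3 0.1 0.3] w 0.0856
turn [0.0, 0.0, -1.205] mm [494.9, -216.8, 31.3]
```

arm_command(
  increments=[
    [[0,0,-0.12,38,-16.5,2,-0.6],[0,0,-0.24,76,-33,4,-0.6],[0,0,-0.36,114,-49.5,6,-0.6],[0,0,-0.48,152,-66,8,-0.6],[0,0,-0.6,190,-82.5,10,-0.6]],
  ],
)

```text
time_s: 1.42
ee_pos: [0.3164, -0.451, 0.2214]
tool_rot: [0.0, 0.909, 0.418, -0.0]
wrist_force: [0.5, -1.0, 0.8]
gripper_width: 0.0686
```

```bash
python3 -c "
from h import *
plan(.576,-.245,.2,1.462)"
```

```text
t 1.42 pos [ 0.3164 -0.451   0.2214] yaw 0.8622 F [ 0.5 -1.   0.8] w 0.0686
turn [0.0, 0.0, -0.6] mm [325.4, 63.1, 21.3]
```

arm_command(
  increments=[
    [[0,0,-0.12,40,8,2,-0.6],[0,0,-0.24,80,16,4,-0.6],[0,0,-0.36,120,24,6,-0.6],[0,0,-0.48,160,31,8,-0.6],[0,0,-0.6,200,39,10,-0.6]],
  ],
)

```text
time_s: 1.83
ee_pos: [0.4775, -0.3229, 0.2115]
tool_rot: [0.0, 0.742, 0.67, -0.0]
wrist_force: [0.5, -1.5, -0.1]
gripper_width: 0.0682
```

```bash
python3 -c "
from h import *
plan(.576,-.245,.1,1.462)"
```

```text
t 1.83 pos [ 0.4775 -0.3229  0.2115] yaw 1.4682 F [ 0.5 -1.5 -0.1] w 0.0682
turn [0.001, 0.001, 0.006] mm [87.6, 90.0, 111.5]
```

arm_command(
  increments=[
    [[0,0,0,24,24,10,-0.6],[0,0,0,48,49,25,-0.6],[0,0,0,72,74,45,-0.6],[0,0,0,87.5,90,75,-0.6],[0,0,0.006,87.5,90,111,-0.6]],
  ],
)

```text
time_s: 2.25
ee_pos: [0.5799, -0.2427, 0.1012]
tool_rot: [0.002, 0.743, 0.669, 0.001]
wrist_force: [0.5, -0.7, -0.4]
gripper_width: 0.0682
```

arm_command(
  increments=[
    [[0,0,0,0,0,20,-0.6],[0,0,0,0,0,40,-0.6],[0,0,0,0,0,40,-0.6]],
  ],
)

```text
time_s: 2.5
ee_pos: [0.5778, -0.2408, 0.0563]
tool_rot: [-0.001, 0.743, 0.669, 0.0]
wrist_force: [-1.0, 1.2, -1.3]
gripper_width: 0.0685
```

```bash
python3 -c "
from h import *
plan(.576,-.245,.02,1.462)
for n in ('scene','top','wrist'):
    im=imaging.capture(n)
    if n=='scene': im=cv2.resize(im[220:400,160:400],None,fx=3,fy=3,interpolation=2)
    if n=='top': im=im[100:340,100:560]
    cv2.imwrite('pics/a_%s.png'%n,im[:,:,::-1])
"
```

```text
t 2.5 pos [ 0.5778 -0.2408  0.0563] yaw 1.4669 F [-1.   1.2 -1.3] w 0.0685
turn [-0.001, -0.001, 0.005] mm [-4.4, -1.4, 36.2]
```

View pics/a_scene.png

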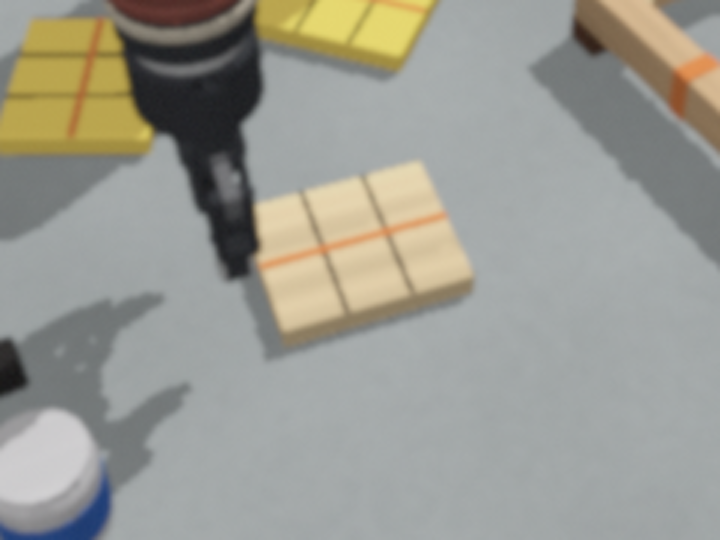

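View pics/a_wrist.png

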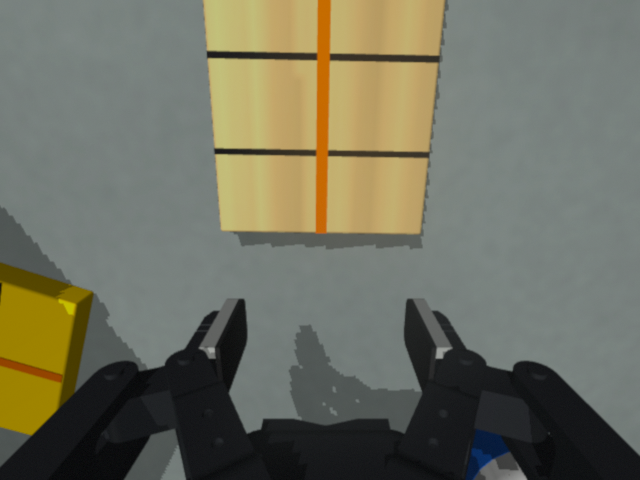

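View pics/a_top.png

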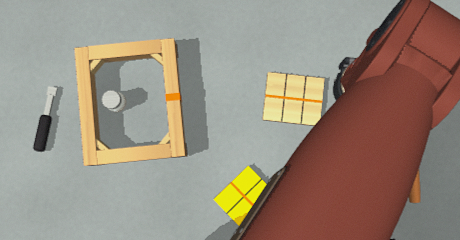

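arm_command(
  increments=[
    [[0,0,0.005,-6,-1.5,15,-0.6],[0,0,0.005,-6,-1.5,30,-0.6],[0,0,0.005,-6,-1.5,44,-0.6],[0,0,0.005,-6,-1.5,53,-0.6],[0,0,0.005,-6,-1.5,53,-0.6]],
  ],
)

```text
time_s: 3.07
ee_pos: [0.5778, -0.2487, 0.008]
tool_rot: [0.002, 0.745, 0.667, 0.001]
wrist_force: [-0.1, 0.6, -0.4]
gripper_width: 0.0682
```

```bash
python3 -c "
from h import *
plan(.586-.0083,-.156-.0755,.002,1.462)
for n in ('scene','wrist'):
    im=imaging.capture(n)
    if n=='scene': im=cv2.resize(im[220:360,200:380],None,fx=4,fy=4,interpolation=2)
    cv2.imwrite('pics/b_%s.png'%n,im[:,:,::-1])
"
```

```text
t 3.07 pos [ 0.5778 -0.2487  0.008 ] yaw 1.4608 F [-0.1  0.6 -0.4] w 0.0682
turn [0.004, 0.001, -0.001] mm [17.1, -2.0, 5.9]
```

View pics/b_scene.png

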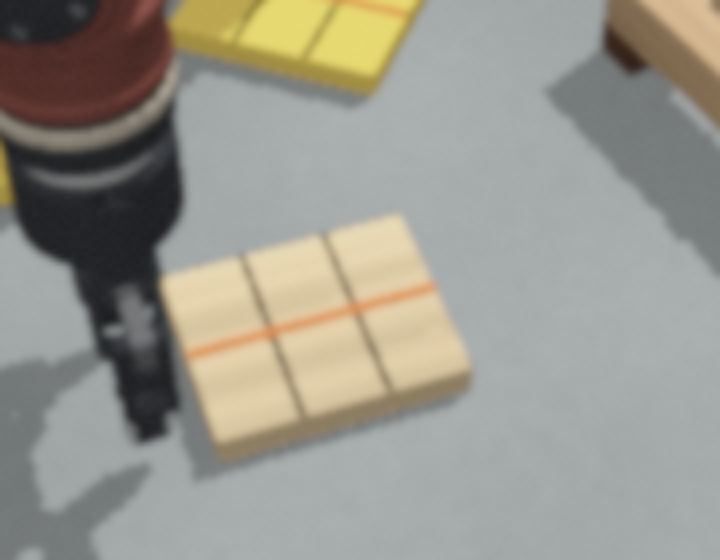

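View pics/b_wrist.png

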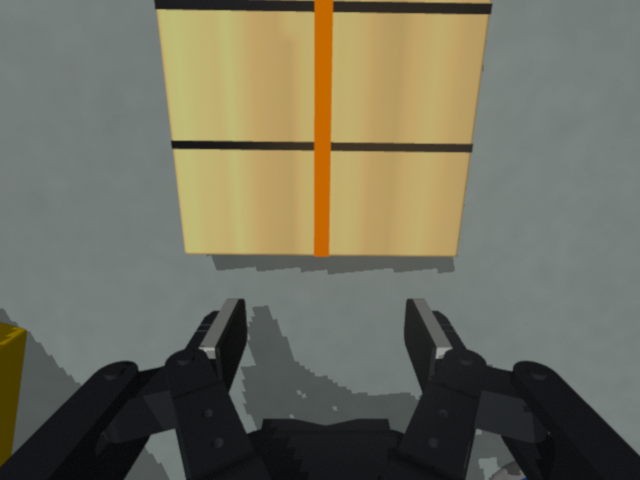

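```bash
python3 -c "
from h import *
c=imaging.get_calibration('wrist');f=240/np.tan(np.radians(c['fov_y']/2))
s=r.get_state();q=s['tool_rot'];C=Ro.from_quat([q[1],q[2],q[3],q[0]]).as_matrix()
for off in (0,.006,.01,.013):
  P=[s['ee_pos']+C@[.011,y,-off] for y in(-.034,.034)]+[s['ee_pos']+C@[-.011,y,-off] for y in(-.034,.034)]
  print(off,pj('wrist',P).round(0).tolist())
"
```

```text
0 [[248.0, 284.0], [401.0, 284.0], [252.0, 327.0], [398.0, 327.0]]
0.006 [[245.0, 290.0], [404.0, 290.0], [249.0, 334.0], [401.0, 334.0]]
0.01 [[243.0, 294.0], [406.0, 294.0], [247.0, 339.0], [403.0, 339.0]]
0.013 [[242.0, 297.0], [408.0, 297.0], [246.0, 343.0], [404.0, 343.0]]
```

arm_command(
  increments=[
    [[0.004,0,0,0,-1,6,-0.6],[0.004,0,0,0,-2,12,-0.6],[0.004,0,0,0,-2,12,-0.6],[0.004,0,0,0,-2,12,-0.6]],
  ],
)

```text
time_s: 3.5
ee_pos: [0.5765, -0.2488, -0.0024]
tool_rot: [0.001, 0.745, 0.667, -0.0]
wrist_force: [-0.8, 0.7, 0.1]
gripper_width: 0.0685
```

```bash
python3 -c "
from h import *
plan(.586-.0083,-.156-.0755,-.003,1.462)
for n in ('scene','wrist'):
    im=imaging.capture(n)
    if n=='scene': im=cv2.resize(im[220:360,200:380],None,fx=4,fy=4,interpolation=2)
    cv2.imwrite('pics/c_%s.png'%n,im[:,:,::-1])
"
```

```text
t 3.5 pos [ 0.5765 -0.2488 -0.0024] yaw 1.4612 F [-0.8  0.7  0.1] w 0.0685
turn [0.001, 0.002, -0.001] mm [17.3, -0.7, 0.5]
```

View pics/c_scene.png

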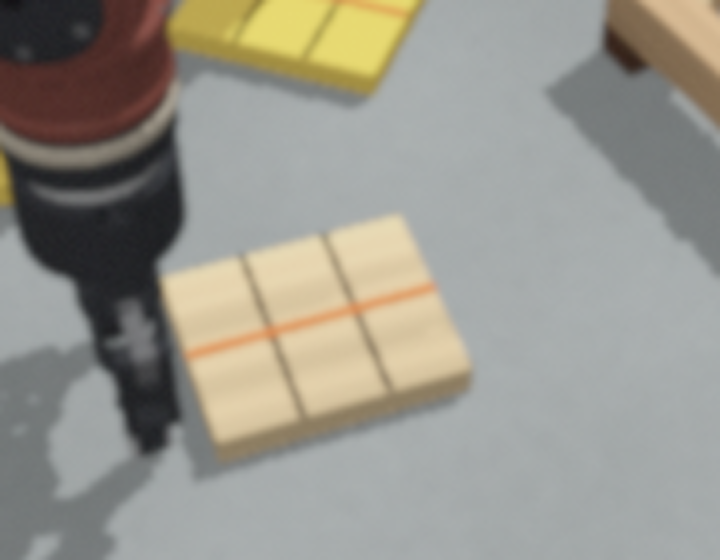

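View pics/c_wrist.png

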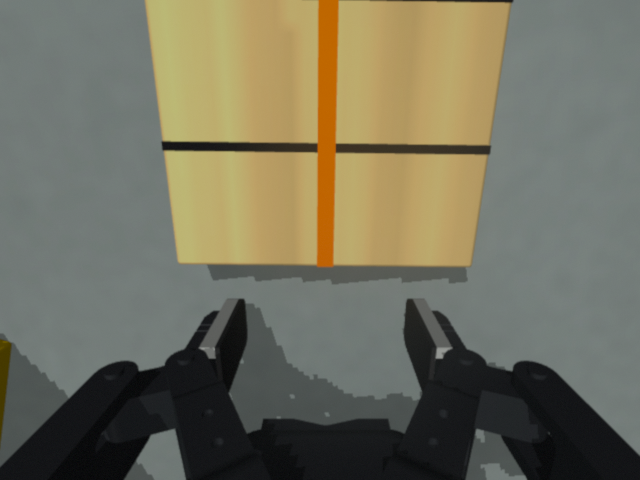

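arm_command(
  increments=[
    [[0,0,0,5,0,0,-0.6],[0,0,0,10,-0.5,0,-0.6],[0,0,0,15,-1,0,-0.6],[0,0,-0.008,21,-1,0,-0.6],[0,0,-0.016,27,-1,0,-0.6]],
  ],
)

```text
time_s: 4.02
ee_pos: [0.579, -0.2216, -0.0018]
tool_rot: [0.002, 0.739, 0.674, -0.0]
wrist_force: [0.1, -0.4, 0.7]
gripper_width: 0.0679
```

```bash
cat > go.py <<'E'
from h import *
import sys
# desired plate centre y -> tool
yp=float(sys.argv[1]);xp=float(sys.argv[2]);th=float(sys.argv[3])
plan(xp+.076*np.sin(th),yp-.076*np.cos(th),-.003,th+np.pi/2)
if len(sys.argv)>4:
    im=imaging.capture('wrist');cv2.imwrite('pics/%s.png'%sys.argv[4],im[:,:,::-1])
E
python3 go.py -.106 .586 -.06 d1
```

```text
t 4.02 pos [ 0.579  -0.2216 -0.0018] yaw 1.478 F [ 0.1 -0.4  0.7] w 0.0679
turn [0.002, 0.003, -0.033] mm [39.8, -1.3, 1.1]
```

View pics/d1.png

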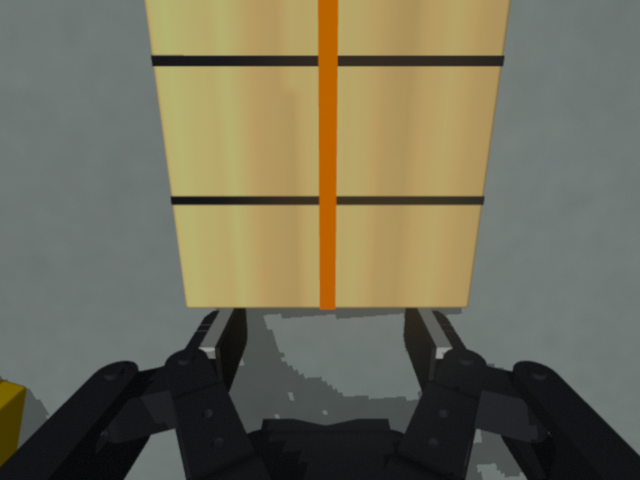

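Both fingertips touch the plate's rear edge at row 307, the edge is square to them, and the orange line sits at column 327. I'll measure the plate from this view and keep pushing.

```bash
cat > wm.py <<'E'
from h import *
import sys
def wm(name):
    s=r.get_state();c=imaging.get_calibration('wrist');im=imaging.capture('wrist')
    cv2.imwrite('pics/%s.png'%name,im[:,:,::-1])
    h=cv2.cvtColor(im,cv2.COLOR_RGB2HSV)
    # orange line
    o=cv2.inRange(h,(8,200,120),(18,255,255)); n,l,st,_=cv2.connectedComponentsWithStats(o)
    cand=[i for i in range(1,n) if st[i,3]>60 and 240<st[i,0]<400]
    i=max(cand,key=lambda i:st[i,4]); ys,xs=np.nonzero(l==i)
    P=bp('wrist',np.c_[xs,ys],.018,c); vx,vy,x0,y0=cv2.fitLine(P.astype(np.float32),cv2.DIST_HUBER,0,.001,.001).ravel()
    if vy<0: vx,vy=-vx,-vy
    d=np.array([vx,vy]); rear=np.percentile((P-[x0,y0])@d,0.3); e=np.array([x0,y0])+d*rear
    ctr=e+d*.065; th=np.arctan2(-vx,vy)
    q=s["tool_rot"];C=Ro.from_quat([q[1],q[2],q[3],q[0]]).as_matrix()
    rel=(C.T@np.r_[ctr-s["ee_pos"][:2],0])[:2]
    print("plate",ctr.round(4),"th",round(float(th),4),"rel tool mm",(rel*1e3).round(1))
    fm=np.array([.586,.112]);a=.086
    dd=ctr-fm;print("in mark mm",np.round([1e3*(np.cos(a)*dd[0]+np.sin(a)*dd[1]),1e3*(-np.sin(a)*dd[0]+np.cos(a)*dd[1])],1),"dth",round(float(th-a),3))
if __name__=="__main__": wm(sys.argv[1])
E
python3 wm.py d2; python3 go.py -.1 .586 -.06
```

```text
plate [ 0.5868 -0.1455] th -0.0923 rel tool mm [75.3  0.8]
in mark mm [ -21.3 -256.6] dth -0.178
t 4.12 pos [ 0.579  -0.2209 -0.0019] yaw 1.4789 F [-0.9 -0.1 -0.8] w 0.0686
turn [0.002, 0.002, -0.032] mm [45.1, -1.7, 1.0]
```

arm_command(
  increments=[
    [[0,0,-0.006,9,-0.3,0,-0.6],[0,0,-0.013,18,-0.6,0.5,-0.6],[0,0,-0.02,27,-1,0.5,-0.6],[0,0,-0.027,36,-1.4,1,-0.6],[0,0,-0.034,45,-1.7,1,-0.6]],
  ],
)

```text
time_s: 4.53
ee_pos: [0.5816, -0.1751, -0.0029]
tool_rot: [0.002, 0.727, 0.687, -0.0]
wrist_force: [-0.4, -2.6, 2.1]
gripper_width: 0.0685
```

```bash
python3 wm.py d3; python3 go.py -.05 .586 -.02
```

```text
plate [ 0.5869 -0.0998] th -0.0573 rel tool mm [75.5  1. ]
in mark mm [ -17.3 -211.1] dth -0.143
t 4.58 pos [ 0.5815 -0.1733 -0.0031] yaw 1.5153 F [-0.   1.3 -0.4] w 0.068
turn [0.002, 0.001, -0.035] mm [47.4, 0.4, -0.2]
```

arm_command(
  increments=[
    [[0,0,-0.008,9.5,-0.2,0,-0.6],[0,0,-0.016,19,-0.2,0,-0.6],[0,0,-0.024,28.5,-0.2,0,-0.6],[0,0,-0.032,38,0,0,-0.6],[0,0,-0.04,47.5,0.4,0,-0.6]],
  ],
)

```text
time_s: 5.0
ee_pos: [0.5845, -0.1248, -0.0032]
tool_rot: [0.001, 0.712, 0.702, 0.0]
wrist_force: [-0.8, -1.5, 1.2]
gripper_width: 0.0682
```

```bash
python3 wm.py d4; python3 go.py 0 .586 .03
```

```text
plate [ 0.5868 -0.0497] th -0.0147 rel tool mm [75.1  1.2]
in mark mm [ -13.1 -161.2] dth -0.101
t 5.05 pos [ 0.5845 -0.1231 -0.0034] yaw 1.5579 F [0.9 1.8 0.3] w 0.068
turn [0.001, 0.0, -0.043] mm [47.2, 3.2, -0.4]
```

arm_command(
  increments=[
    [[0,0,-0.009,9.5,0.2,0,-0.6],[0,0,-0.018,19,0.6,0,-0.6],[0,0,-0.027,28.5,1.2,0,-0.6],[0,0,-0.036,38,2,0,-0.6],[0,0,-0.045,47.5,3,0,-0.6]],
  ],
)

```text
time_s: 5.47
ee_pos: [0.5881, -0.0746, -0.0034]
tool_rot: [0.0, 0.695, 0.719, 0.0]
wrist_force: [0.9, -1.5, 0.4]
gripper_width: 0.0683
```

```bash
python3 wm.py d5; python3 go.py .045 .5855 .07
```

```text
plate [0.587  0.0006] th 0.0329 rel tool mm [75.2  1.4]
in mark mm [  -8.6 -111.1] dth -0.053
t 5.52 pos [ 0.5881 -0.0729 -0.0035] yaw 1.6056 F [ 0.3  1.7 -0.1] w 0.0687
turn [0.001, -0.001, -0.035] mm [42.0, 4.2, -0.5]
```

arm_command(
  increments=[
    [[0,0,-0.008,8.5,0.5,0,-0.6],[0,0,-0.016,17,1.2,0,-0.6],[0,0,-0.024,25.5,2.2,0,-0.6],[0,0,-0.032,34,3.4,0,-0.6],[0,0,-0.038,42,4.5,0,-0.6]],
  ],
)

```text
time_s: 5.93
ee_pos: [0.5911, -0.0298, -0.0035]
tool_rot: [-0.0, 0.681, 0.733, 0.001]
wrist_force: [-0.2, -0.2, -0.3]
gripper_width: 0.0689
```

```bash
python3 wm.py d6; python3 go.py .082 .585 .086;python3 -c "
from h import *
im=imaging.capture('top')[120:285,160:440];cv2.imwrite('pics/t6.png',cv2.resize(im,None,fx=2.8,fy=2.8,interpolation=2)[:,:,::-1])"
```

```text
plate [0.5871 0.0453] th 0.074 rel tool mm [75.2  1.5]
in mark mm [ -4.6 -66.6] dth -0.012
t 5.98 pos [ 0.5911 -0.0286 -0.0035] yaw 1.6456 F [-0.   1.7  0.2] w 0.0685
turn [0.001, -0.002, -0.011] mm [34.7, 3.0, -0.5]
```

View pics/d6.png

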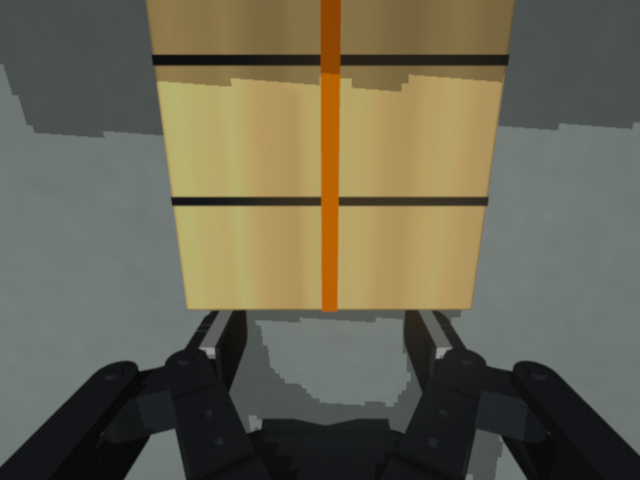

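View pics/t6.png

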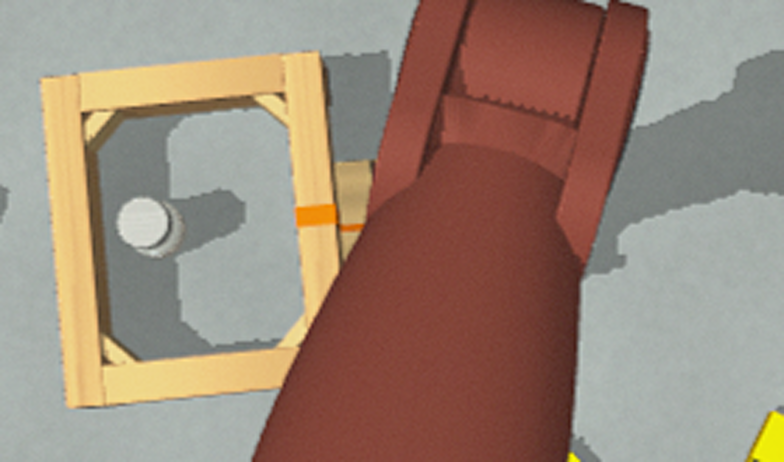

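The plate's front edge is just under the rail beside the stripe (crop 317,215), and the frame hasn't moved. I'll keep going slowly.

arm_command(
  increments=[
    [[0,0,-0.002,8,0.5,0,-0.6],[0,0,-0.005,16,1.1,0,-0.6],[0,0,-0.008,24,1.8,0,-0.6],[0,0,-0.01,32,2.5,0,-0.6],[0,0,-0.011,39,3,0,-0.6]],
  ],
)

```text
time_s: 6.45
ee_pos: [0.5911, 0.0108, -0.0036]
tool_rot: [-0.0, 0.676, 0.737, 0.001]
wrist_force: [0.2, -1.4, -0.1]
gripper_width: 0.0681
```

```bash
python3 wm.py d7; python3 go.py .112 .5845 .086
```

```text
plate [0.635  0.1378] th -1.0758 rel tool mm [122.7  54.6]
in mark mm [51.  21.5] dth -1.162
t 6.5 pos [ 0.5909  0.0119 -0.0036] yaw 1.6575 F [ 0.4  1.8 -0.4] w 0.0684
turn [0.001, -0.002, 0.001] mm [24.3, 2.2, -0.5]
```

View pics/d7.png

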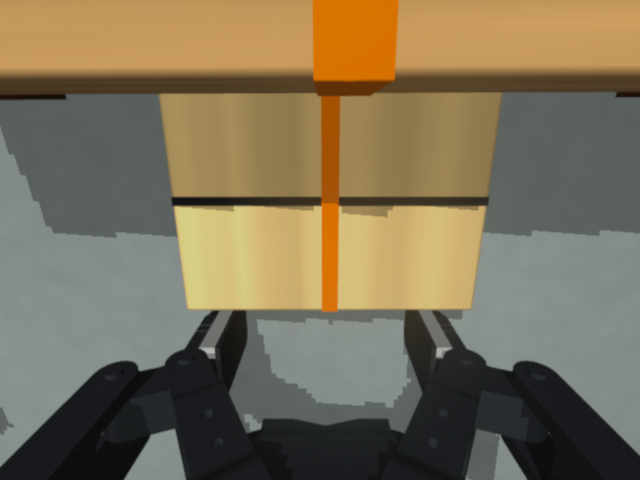

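The rail stripe's foot is around column 345 and the plate line at 330, so the plate needs about 3 mm to the right and about 24 mm forward.

arm_command(
  increments=[
    [[0,0,0,6,0.8,0,-0.6],[0,0,0,12,1.6,0,-0.6],[0,0,0,18,2.3,0,-0.6],[0,0,0,22,2.8,0,-0.6],[0,0,0,24,3,0,-0.6]],
  ],
)

```text
time_s: 6.92
ee_pos: [0.5918, 0.0367, -0.0036]
tool_rot: [-0.001, 0.676, 0.737, 0.001]
wrist_force: [-0.2, -2.1, 0.4]
gripper_width: 0.0685
```

```bash
python3 go.py .112 .5845 .086 d8
```

```text
t 6.92 pos [ 0.5918  0.0367 -0.0036] yaw 1.658 F [-0.2 -2.1  0.4] w 0.0685
turn [0.0, -0.002, 0.001] mm [-0.4, -0.8, -0.6]
```

View pics/d8.png

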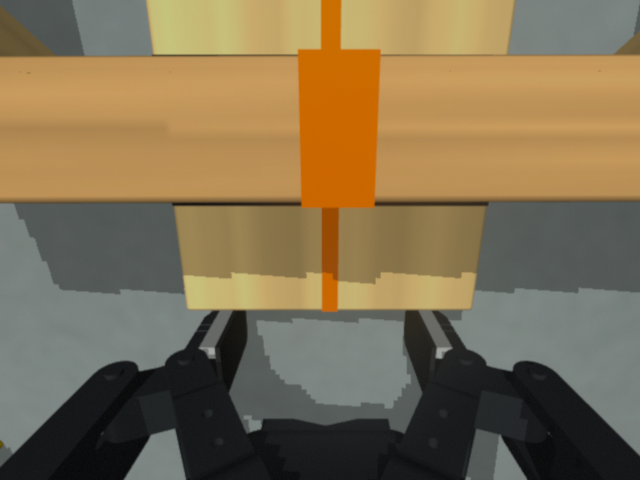

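Stripe and line agree to about 1 mm in this view, and both cross lines sit at the rail's edges. I'll back off, lift clear and check from the top camera.

arm_command(
  increments=[
    [[0,0,0,-8,0,0,-0.6],[0,0,0,-20,0,0,-0.6],[0,0,0,-40,0,-5,-0.6],[0,0,0,-70,0,-25,-0.6],[0,0,0,-100,0,-50,-0.6]],
  ],
)

```text
time_s: 7.38
ee_pos: [0.5988, -0.0644, 0.0447]
tool_rot: [-0.002, 0.675, 0.737, 0.0]
wrist_force: [0.5, 0.1, 0.2]
gripper_width: 0.0685
```

arm_command(
  increments=[
    [[0,0,0,-30,0,-25,-0.6],[0,0,0,-60,0,-50,-0.6],[0,0,0,-90,0,-80,-0.6],[0,0,0,-120,0,-110,-0.6],[0,0,0,-150,0,-140,-0.6]],
  ],
)

```text
time_s: 7.8
ee_pos: [0.6115, -0.2157, 0.1841]
tool_rot: [-0.002, 0.676, 0.737, 0.0]
wrist_force: [1.1, 0.2, -0.2]
gripper_width: 0.0684
```

```bash
python3 go.py .112 .5845 .086 d9; python3 -c "
from h import *
im=imaging.capture('top')[130:270,165:325];cv2.imwrite('pics/t9.png',cv2.resize(im,None,fx=4,fy=4,interpolation=2)[:,:,::-1])
im=imaging.capture('scene')[150:320,320:520];cv2.imwrite('pics/s9.png',cv2.resize(im,None,fx=3.5,fy=3.5,interpolation=2)[:,:,::-1])"
```

```text
t 7.8 pos [ 0.6115 -0.2157  0.1841] yaw 1.6573 F [ 1.1  0.2 -0.2] w 0.0684
turn [-0.003, -0.004, 0.001] mm [252.1, 1.9, 188.0]
```

View pics/t9.png

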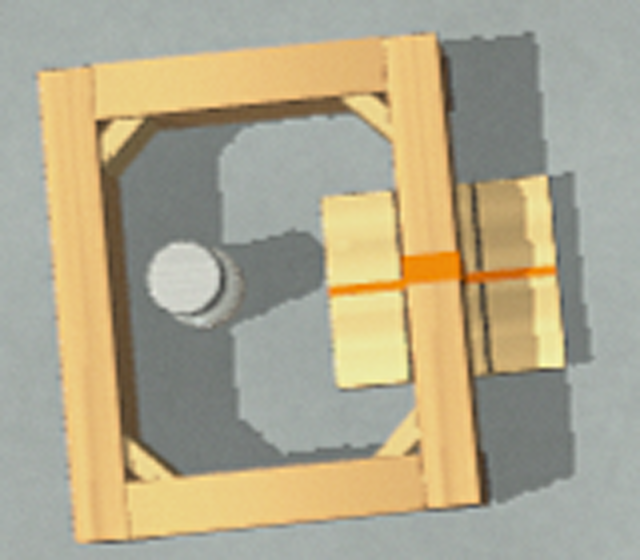

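View pics/s9.png

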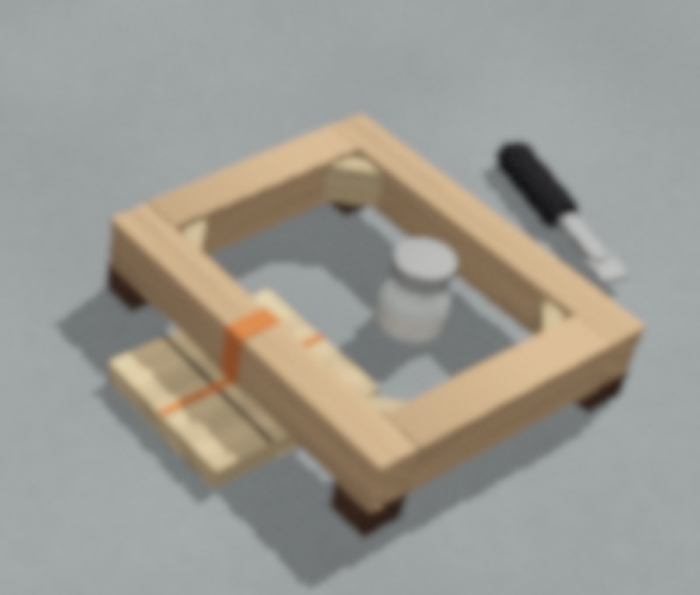

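View pics/d9.png

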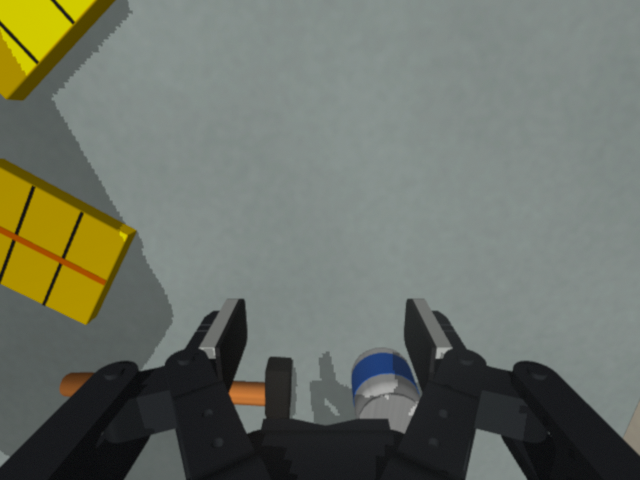

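Top crop corners: plate (322,198), (548,176), (565,368), (338,389); frame (38,71), (438,34), (482,502), (78,543). I'll fit these.

```bash
python3 - <<'E'
from h import *
c=lambda L:np.array(L)/4+[165-.4,130-.4]
p,pt,e=fit([(.055,.065),(.055,-.065),(-.055,-.065),(-.055,.065)],bp("top",c([(322,198),(548,176),(565,368),(338,389)]),.018));print(p,pt,(e*1e3).round(1).tolist())
t,th,e=fit([(.13,.11),(.13,-.11),(-.13,-.11),(-.13,.11)],bp("top",c([(38,71),(438,34),(482,502),(78,543)]),.062));print("frame",t,th,(e*1e3).round(1).tolist())
R=np.array([[np.cos(th),-np.sin(th)],[np.sin(th),np.cos(th)]])
print("plate in mark mm",R.T@(p-t-R@[0,-.095])*1e3,pt-th)
for n in("jar","tin","puller","mallet","rail_mark"):
    d=imaging.place_of("top",n);print(n,d and d[0]["point"])
E
```

```text
[0.58499293 0.11219191] 0.08371529326752342 [[0.3, 0.5], [-0.2, -0.3], [0.1, -0.6], [-0.2, 0.4]]
frame [0.57811604 0.20742441] 0.08955827821575087 [[0.1, -0.2], [1.5, -0.2], [-0.9, -0.5], [-0.7, 0.8]]
plate in mark mm [-1.66813132 -0.46589478] -0.00584298494822745
jar [0.5862, 0.2512, -0.0004]
tin []
puller [0.5473, 0.4092, 0.0029]
mallet []
rail_mark [0.5861, 0.1168, 0.0244]
```

The fit puts the plate at (-1.7, -0.5) mm from the mark and square to 0.006 rad, with the frame moved less than 1 mm. The gripper is clear, so I'm handing in.

```bash
python3 -c "
from plant import r
print(r.job_done())"
```

```text
the job is handed in; nothing more can be done
None
```

I pushed the pale plywood plate flat along the bench with both fingertips, turning it by about 0.2 rad on the way, until it sat centred under the marked rail. I then backed the gripper off to 0.18 m height, clear of everything, and handed the job in at about 8 s of the 61 s allowed; no verdict was reported.

**Plate:** the last top-camera fit put it 1.7 mm off the mark along the rail and 0.5 mm across it, square to 0.006 rad. The limits are 15 mm and 0.15 rad.

**Frame:** it shifted by less than 1 mm, which is within measurement error.

**Bystanders:** the jar and puller were found within about 3 mm of where they started. In the final check the network did not report the tin or mallet. Both showed in the last wrist picture, and the arm never touched them as far as I could tell, but I did not measure their final positions.

**Disagreements:**
- **Wrist script:** the plate measurement failed once, when the rail stripe confused the orange-line detection. I went by the picture and the measured tool pose for the rest of the push.
- **Mark position:** the network's last estimate was about 4 mm farther in (y) than my corner fit. The plate is within tolerance either way.

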